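# Pop open the fuse hatch of the bench meter

## Robot

A 7-joint arm with a two-finger parallel gripper is mounted at the origin on the work surface. World frame = base frame: x ahead of the robot, y to its left, z up, the work surface at z = 0. Lengths are in m, angles in rad, forces in N, time in s.
With the tool pointing down it reaches from about 0.4 to 0.9 m from the base axis. Payload 5.5 kg.
Tool frame: the origin (TCP) lies midway between the tips of the shut fingers; the grasp point (between the pads) lies 19 mm behind it (manip.grip_depth is the distance from the TCP to the grasp point, in m); z points along the fingers, x is the direction in which the jaws open and shut, and the axes are right-handed (so a half turn about z gives the same grasp; the last joint's range is limited). The gripper opens to 92 mm and grips with 3 to 60 N. Pads are 19 mm wide; open, the fingers measure 130 mm over their backs; the gripper's body (75 mm by 190 mm) begins 47 mm behind the grasp point.
Start: joints at [1.581, 0.501, -0.427, 1.55, 0.221, 1.138, -0.21], TCP at [0.163, -0.629, 0.227] pointing down, gripper open.
Joint ranges: [-2.88, 2.88], [-0.31, 2.03], [-1.54, 1.56], [0.2, 2.42], [-1.41, 4.55], [0.19, 2.02], [-2.57, 2.57]. Speed limits (rad/s): [2.57, 2.57, 3.14, 3.14, 3.14, 3.14, 3.14].

## Interface

Orientations are given as a unit quaternion [x, y, z, w].
In Python, from bench import manip, effector, viewer gives the robot as it stands. Calls block until the motion is done:
- manip.move_pose(position, orientation): joint-space move of the TCP to a pose.
- manip.servo_line(position, ori=None, vel=0.15): straight line of the TCP; ori=None keeps the orientation; vel is the mean speed in m/s.
- manip.movej(angles): joint-space move.
- effector.open_jaws() and effector.close(f_grip=None): open the fingers fully, or close them until they stop; f_grip is the grip in N (None keeps the last).
- manip.sleep(seconds).
- manip.solve_ik(position, orientation): joint angles nearest the present ones, or None.
- viewer.get_image(name): name is "scene" or "top" or "wrist"; returns the picture (400x640x3 uint8, red, green, blue); there is no depth.
- viewer.get_calibration(name): a dict with "vfov" (degrees; the focal length in pixels is half the picture's height over the tangent of half this angle, whatever the lens; pixels are square), "cx", "cy" (the principal point, pixels), "dist_coeffs" ([k1, k2, p1, p2, k3] as OpenCV has them; the pictures are not rectified), "eye" and "attitude" of the camera in the world. Camera axes: x right, y down, z forward; pixel columns grow to the right and rows downward; lengths in m; the calibration is good to about 2 mm. A picture is of the moment at which its call begins: read the wrist's pose just before it. get_calibration takes no time and is no camera call; for the wrist camera it gives the pose at the moment of the call.
A pose or a line that the arm cannot do raises manip.PlanningError and nothing moves.
- manip.hand_in(): hands the job in, once; it reports no verdict.
Readings, each from a call of its own:
- manip.current_clock(): time.
- manip.current_q(): joint angles.
- manip.current_joint_velocities(): joint speeds.
- manip.current_tau(): joint torques, N m.
- manip.current_tool_pos(): TCP position.
- manip.current_tcp_rot(): TCP orientation.
- manip.current_force(): force on the tool from outside, world axes, zero at the start.
- manip.current_wrist_torque(): the same for the moment, N m.
- manip.current_finger_gap(): finger opening in m.
Only numpy, scipy, OpenCV 4.12 (cv2) and the standard library are available. Lean on these libraries where they do the work, as an engineer would, in place of code of your own. Each camera call takes 0.05 s, during which the arm holds its last target.

## Task

Press the round pad on the fuse hatch on top of the bench meter once, gently, right down until its push-push latch lets go, then let it up, so that the hatch pops up. Watch that the hatch stands open by itself for a good second, do not push it down again, and leave the jar, the blue adapter box, the handheld unit and the tweezers where they are. Nothing is to be grasped or lifted.

Things in the scene. Friction and masses are not known exactly. Their poses are not given: they have to be found in the camera images.
- meter: cream bench meter, fixed to the bench, 280 deep (its x) x 212 wide (y) x 92 mm high (z). Origin: centre of its underside; its front panel with dark display looks along its own -x, towards the robot. In its flat top, nearer the front, is the fuse compartment, a 112 x 96 mm opening closed by the hatch
- hatch (a joint): angle of the hatch, rad. 0 = shut and latched; negative = pressed below flush (stop at -0.06, 5 mm at the pad); positive = free edge up; about 0.69 = fully open (spring-held, free edge 70 mm up). Pressed at the pad past about -0.03 (3 mm down, 3 to 4 N) the latch lets go; when the finger lifts, the spring swings the hatch fully open in about a second, following a slow finger up
- hatch_pad (a point): top centre of the round press pad on the hatch, a raised dark rubber disc of 22 mm diameter and 3 mm height on the middle line of the hatch, 20 mm from its free edge and 88 mm from the hinge; when shut it lies 98 mm above the bench. The point moves with the hatch
- hatch_hinge (a point): middle of the hinge axis, fixed on the meter's top 92 mm above the bench; the axis runs along the meter's y
- catch (a joint): angle of the white rocking catch of the latch inside the compartment, rad: 0 = catching (or armed), 0.24 = let go. The full press throws it to 0.24; it rocks back to 0 by itself when the hatch comes fully open. Not to be touched
- jar: small clear jar with white lid, 38 mm diameter, 50 mm high, loose, standing on the meter's top behind the hatch. Origin: centre of underside
- adapter: blue metal adapter box, 95 x 62 x 26 mm, loose on the bench. Origin: centre of underside
- handheld: cream handheld unit with dark screen, 120 x 85 x 30 mm, loose on the bench. Origin: centre of underside
- tweezers: green plastic tweezers, about 122 x 32 x 8 mm, lying loose on the bench. Origin: underside, near the middle
- hatch_edge (a point): middle of the free (robot-side) edge of the hatch, on its top face; moves with it. The hatch is a grey plastic flap 107 mm long (meter's x) x 92 mm wide x 6 mm thick, its top 3 mm proud of the meter's top, hinged along the edge away from the robot. Pressed nearer the hinge it needs much more force

How it is judged:
On the way, in this order (a step that is already met when the one before it is completed fails the run):
1. the hatch is pressed down, by the fingers on its round pad, until its latch lets go (value of joint hatch below -0.01 rad and value of joint catch above 0.15 rad and contact force between the fingers and hatch_c1 above 0.5 N), for 0.02 s.
2. the hatch stands fully open, untouched, for a second (value of joint hatch above 0.6 rad and contact force between each of the fingers, the arm and hatch below 0.2 N), for 1 s.
At the end, for the whole second after the job is handed in: the hatch stands still and open by more than 0.6 rad with its catch re-armed, nothing touching it, and jar, adapter, handheld and tweezers are within 15 mm of their starts (value of joint hatch above 0.6 rad and velocity of joint hatch between -0.05 and 0.05 rad/s and value of joint catch below 0.07 rad and distance of each of jar, adapter, handheld, tweezers from where it was at the start of the episode below 0.015 m).
It fails at once if the opened hatch is pushed down a second time (value of joint catch below 0.07 rad and value of joint hatch between 0.08 and 0.5 rad).
It fails at once if the hatch is pressed with more than 40 N (contact force between any of the fingers, the arm and hatch above 40 N).
It fails at once if a bystander is pushed, lifted or carried away (distance of any of jar, adapter, handheld, tweezers from where it was at the start of the episode above 0.02 m).
It also fails if it takes over 29 s, if anything falls off the work surface, if the arm or the gripper's body presses on something with over 40 N, if the wrist force passes 120 N, or if a joint passes its speed limit or range.

## Working session

There is one attempt and no reset: what is moved stays moved. The work goes in short steps, each a Python script; the robot and the scene stay as the last script left them, time stands still between calls to the robot, and variables do not carry over. Pictures are saved under pics/ and viewed, and the job is handed in when it is done.

```bash
mkdir -p pics
python3 - <<'E'
from bench import manip, effector, viewer
import cv2
for n in ["scene","top","wrist"]:
    c=viewer.get_calibration(n); print(n,c)
    cv2.imwrite(f"pics/{n}0.png",viewer.get_image(n)[:,:,::-1])
print(manip.current_clock(),manip.current_tool_pos(),manip.current_tcp_rot(),manip.current_force())
E
```

```text
scene {'vfov': 56.1489379079602, 'cx': 319.6500309822162, 'cy': 199.18890328302243, 'dist_coeffs': array([-0.08418741,  0.        ,  0.        ,  0.        ,  0.        ]), 'eye': array([1.09540851, 0.74719911, 0.64715913]), 'attitude': array([ 0.25797506,  0.83017475, -0.47285882, -0.14374733])}
top {'vfov': 42.75164025534943, 'cx': 321.2696421741848, 'cy': 198.02408247944268, 'dist_coeffs': array([-0.14511233,  0.        ,  0.        ,  0.        ,  0.        ]), 'eye': array([0.5126508 , 0.01490662, 1.46245119]), 'attitude': array([-0.69909352,  0.71445698, -0.02324696,  0.01670489])}
wrist {'vfov': 65.08908817449726, 'cx': 317.1252179569971, 'cy': 194.35259691190015, 'dist_coeffs': array([-0.00499095,  0.        ,  0.        ,  0.        ,  0.        ]), 'eye': array([ 0.22707097, -0.61229352,  0.38495186]), 'attitude': array([ 0.78383   , -0.60782416, -0.07861947,  0.09989642])}
0.15 [ 0.16239479 -0.62884904  0.22591693] [ 7.90608435e-01 -6.12321623e-01 -5.59854465e-04 -4.68204263e-04] [-0.02649324  0.57971663  0.31322587]
```

View pics/scene0.png

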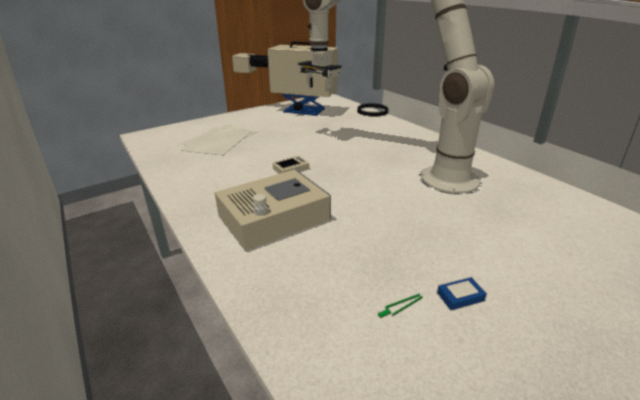

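View pics/top0.png

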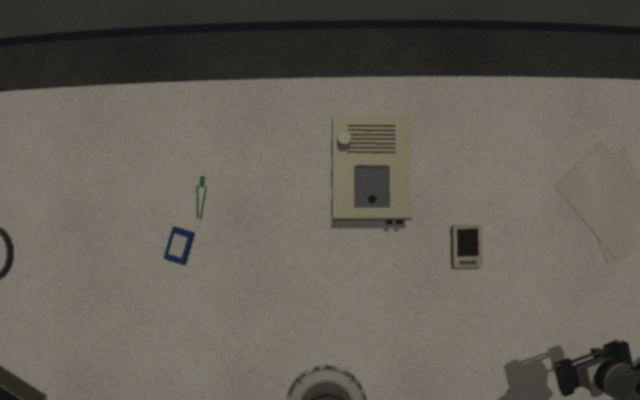

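View pics/wrist0.png

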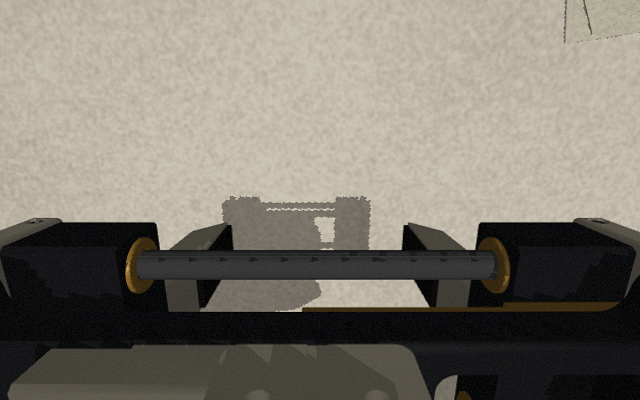

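The top view shows the meter at about (332–410, 115–220), the hatch at (355–389, 166–207), the pad at (372, 199) and the jar at (344, 138). The scene view shows the pad at about (297, 184). Next I'll refine these positions and triangulate.

```bash
cat > h.py <<'E'
from bench import manip, effector, viewer
import cv2, numpy as np
from scipy.spatial.transform import Rotation as R
def ray(c,uv):
    f=200/np.tan(np.radians(c["vfov"])/2)
    K=np.array([[f,0,c["cx"]],[0,f,c["cy"]],[0,0,1]])
    n=cv2.undistortPoints(np.array([[uv]],float),K,np.array(c["dist_coeffs"]))[0,0]
    d=R.from_quat(c["attitude"]).apply([n[0],n[1],1]); return np.array(c["eye"]),d/np.linalg.norm(d)
def atz(c,uv,z):
    e,d=ray(c,uv); return e+d*(z-e[2])/d[2]
def tri(obs):
    A=np.zeros((3,3));b=np.zeros(3)
    for c,uv in obs:
        e,d=ray(c,uv);P=np.eye(3)-np.outer(d,d);A+=P;b+=P@e
    x=np.linalg.solve(A,b)
    return x,[np.linalg.norm((np.eye(3)-np.outer(d,d))@(x-e)) for e,d in (ray(c,u) for c,u in obs)]
def proj(c,X):
    f=200/np.tan(np.radians(c["vfov"])/2)
    K=np.array([[f,0,c["cx"]],[0,f,c["cy"]],[0,0,1]])
    Rm=R.from_quat(c["attitude"]).as_matrix().T
    return cv2.projectPoints(np.atleast_2d(X).astype(float),cv2.Rodrigues(Rm)[0],-Rm@c["eye"],K,np.array(c["dist_coeffs"]))[0][:,0]
E
python3 - <<'E'
from h import *
a=cv2.imread("pics/top0.png");b=cv2.imread("pics/scene0.png")
cv2.imwrite("pics/topz.png",cv2.resize(a[105:235,320:420],None,fx=4.5,fy=4.5,interpolation=cv2.INTER_NEAREST))
cv2.imwrite("pics/scz.png",cv2.resize(b[160:250,205:345],None,fx=5.5,fy=5.5,interpolation=cv2.INTER_NEAREST))
t=viewer.get_calibration("top");s=viewer.get_calibration("scene")
print(tri([(t,(372,199)),(s,(297,184))]))
print(atz(t,(372,199),.098), atz(s,(297,184),.098))
for p in [(332,116),(410,116),(410,219),(332,219),(355,166),(389,166),(389,207),(355,207)]: print(p,atz(t,p,.092))
E
```

```text
(array([ 0.58303136, -0.13378496,  0.09710424]), [np.float64(0.0014006014681985255), np.float64(0.0014006014681984937)])
[ 0.58415392 -0.1344713   0.098     ] [ 0.5828409  -0.13135136  0.098     ]
(332, 116) [ 0.81299105 -0.03274917  0.092     ]
(410, 116) [ 0.80970521 -0.24647498  0.092     ]
(410, 219) [ 0.52824747 -0.23662562  0.092     ]
(332, 219) [ 0.53309246 -0.02615983  0.092     ]
(355, 166) [ 0.67468618 -0.09161631  0.092     ]
(389, 166) [ 0.67292183 -0.18389403  0.092     ]
(389, 207) [ 0.56190064 -0.18051915  0.092     ]
(355, 207) [ 0.56393459 -0.08871899  0.092     ]
```

View pics/topz.png

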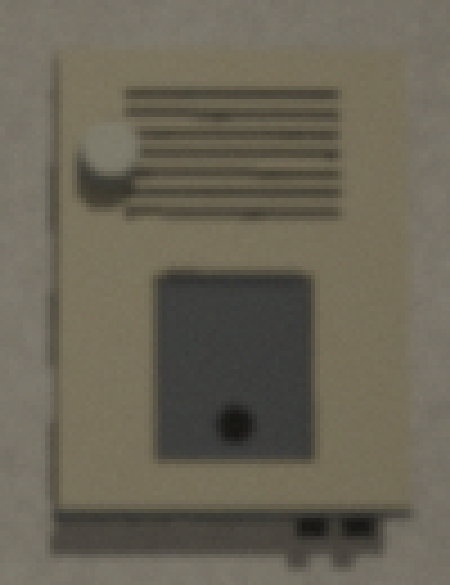

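View pics/scz.png

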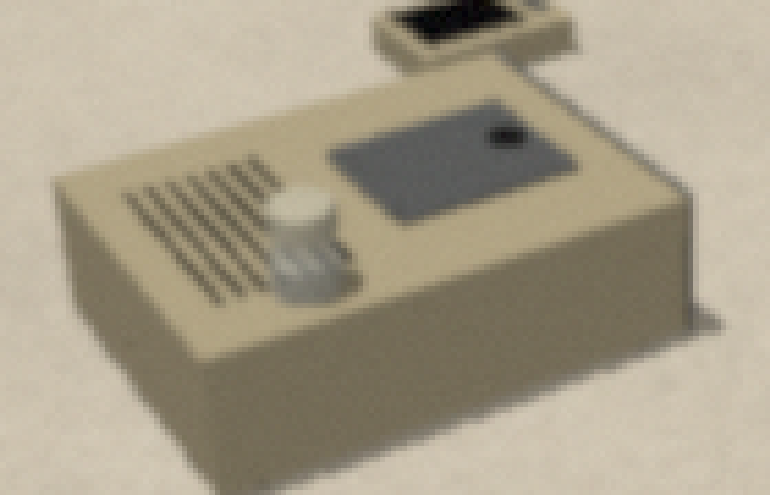

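The triangulated pad is (0.583, -0.134, 0.097), which agrees with the stated 98 mm height. The hatch (about 111 x 92 mm) and meter (about 280 x 212 mm) sizes also match. I'll close the fingers, hover over the pad and check with the wrist camera.

Run:
```python
from h import *
yaw=-0.029
X=np.array([np.cos(yaw),np.sin(yaw),0]);Y=np.array([-np.sin(yaw),np.cos(yaw),0])
q=R.from_matrix(np.c_[-Y,-X,[0,0,-1]]).as_quat(); np.save("q.npy",q)
effector.close(5)
print(manip.current_finger_gap(),manip.current_clock())
manip.move_pose([0.543,-0.133,0.22],q.tolist())
print(manip.current_clock(),manip.current_tool_pos(),manip.current_q())
c=viewer.get_calibration("wrist"); print(c['eye'])
im=viewer.get_image("wrist")
np.save("c.npy",c,allow_pickle=True)
cv2.imwrite("pics/w1.png",im[:,:,::-1])
print(proj(c,[[.583,-.134,.098]]), proj(c,[manip.current_tool_pos()]),manip.current_force())
```

```text
0.00041044296986539965 1.5833
3.8167 [ 0.54281951 -0.13434268  0.21988105] [ 0.83539295  0.4268183  -0.81678296  1.78053538  0.34868642  1.08550113
 -1.70411094]
[ 0.60960714 -0.13642576  0.37903769]
[[315.13983977 143.60361102]] [[316.94513743 239.23102178]] [ 0.07952052  0.41831585 -0.04512355]
```

View pics/w1.png

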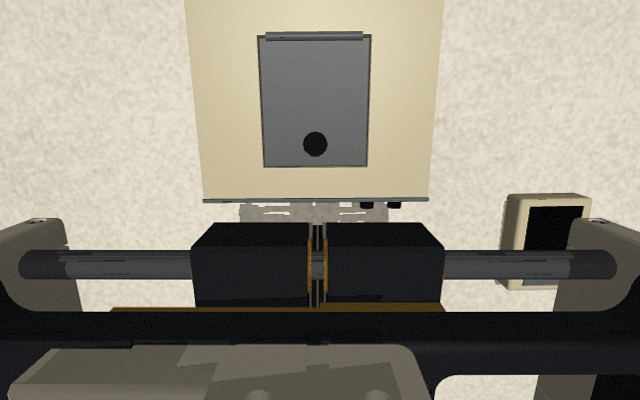

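The wrist view shows the pad at (315, 144), against a predicted (315.1, 143.6), so the position is confirmed. The hatch is clear and the jar is out of the way. Now I'll press in small force-monitored steps and then lift.

Run:
```python
from h import *
px,py=0.583,-0.134
manip.servo_line([px,py,0.13],vel=0.12)
manip.servo_line([px,py,0.103],vel=0.06)
manip.sleep(0.2)
f0=np.array(manip.current_force())[2]; print(manip.current_tool_pos(),f0)
z=0.103;zc=None
while z>0.088:
    z-=0.0008
    manip.servo_line([px,py,z],vel=0.02); manip.sleep(0.08)
    f=manip.current_force()[2]-f0; tz=manip.current_tool_pos()[2]
    print(round(z,4),round(tz,4),round(f,2))
    if zc is None and f>0.6: zc=tz
    if f>9 or (zc and zc-tz>0.0045): break
manip.sleep(0.15)
print(manip.current_clock())
manip.servo_line([px,py,0.24],vel=0.12)
print(manip.current_clock(),manip.current_force())
manip.servo_line([0.50,py,0.24],vel=0.15)
cv2.imwrite("pics/t2.png",viewer.get_image("top")[:,:,::-1]);cv2.imwrite("pics/w2.png",viewer.get_image("wrist")[:,:,::-1])
b=viewer.get_image("scene")[:,:,::-1]
cv2.imwrite("pics/s2.png",cv2.resize(b[80:250,205:375],None,fx=3.5,fy=3.5))
print(manip.current_clock(),manip.current_tool_pos())
```

```text
[ 0.58332393 -0.13401312  0.1033479 ] -0.05008414058948259
0.1022 0.1023 0.01
0.1014 0.1014 0.56
0.1006 0.1006 0.55
0.0998 0.0998 0.37
0.099 0.099 -0.25
0.0982 0.0984 2.12
0.0974 0.0974 3.16
0.0966 0.0965 2.35
0.0958 0.0957 1.56
0.095 0.095 3.2
0.0942 0.0942 2.69
0.0934 0.0934 2.71
9.7833
11.1583 [-0.01827572  0.97649156 -0.20378227]
12.0083 [ 0.50100129 -0.13378983  0.24007426]
```

View pics/s2.png

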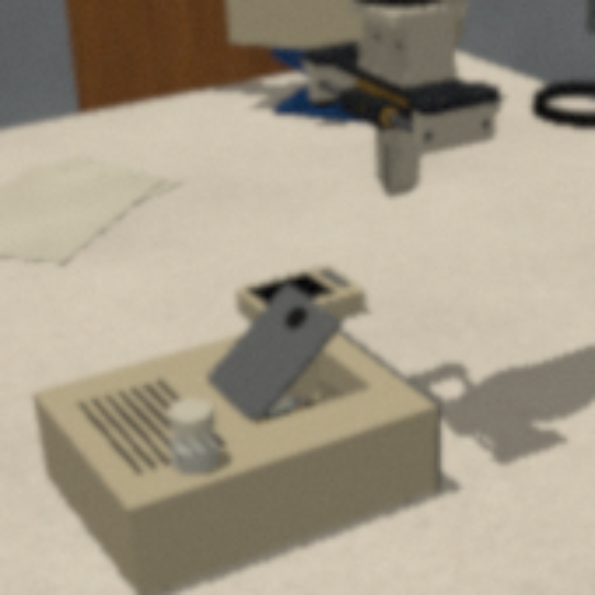

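View pics/w2.png

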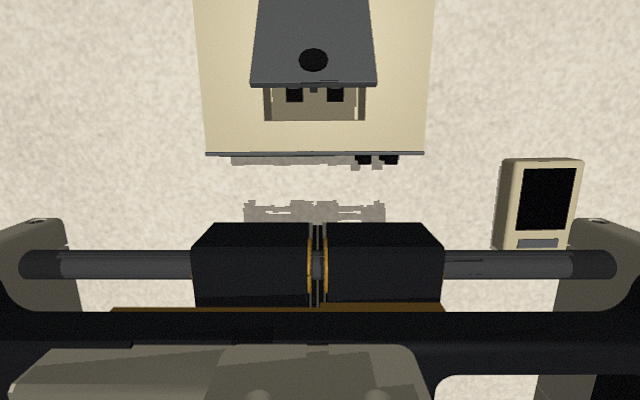

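The hatch stands open: the pad is at (313, 60) and the free edge at row 85 in the wrist view. The jar is in its place. I'll wait, watch that it stays open, and compare the heights and bystanders.

Run:
```python
from h import *
manip.sleep(1.8)
c=viewer.get_calibration("wrist"); s=viewer.get_calibration("scene")
w=viewer.get_image("wrist")[:,:,::-1]; t=viewer.get_image("top")[:,:,::-1]; b=viewer.get_image("scene")[:,:,::-1]
w2=cv2.imread("pics/w2.png")
print("wrist diff",np.abs(w.astype(int)-w2)[:200,150:480].mean(),"baseline",np.abs(w.astype(int)-w2)[:200,:100].mean())
a=cv2.imread("pics/top0.png");b0=cv2.imread("pics/scene0.png")
for n,(x,y) in dict(jar=(344,138),adapter=(179,246),handheld=(467,247),tweezers=(201,197)).items():
    r=28 if n!="jar" else 10
    A=a[y-r:y+r,x-r:x+r].astype(np.float32).mean(2);B=t[y-r:y+r,x-r:x+r].astype(np.float32).mean(2)
    print(n,cv2.phaseCorrelate(A,B,cv2.createHanningWindow((2*r,2*r),cv2.CV_32F)))
# pad: scene crop pixel (295,317)/3.5+(205,80)
print("pad",tri([(c,(313,60)),(s,(205+295/3.5,80+317/3.5))]), proj(c,[[0.671-.088*np.cos(.69)-.006*np.sin(.69),-.136,.092+.088*np.sin(.69)+.006*np.cos(.69)]]))
cv2.imwrite("pics/fin.png",np.vstack([w[:200],t[100:300]]))
print(manip.current_clock())
```

```text
wrist diff 4.767414141414141 baseline 3.02185
jar ((0.22058070851105782, 0.33530161422879345), 0.7909981268644333)
adapter ((-0.0654889037415316, -0.09754049458653569), 1.0134592644373577)
handheld ((-0.10779418033976995, 0.08543500738494814), 1.0498897398842706)
tweezers ((-0.14847638394004647, 0.042638396037112614), 1.0752569966846042)
pad (array([ 0.60515694, -0.13448262,  0.14905893]), [np.float64(0.0005143089831930838), np.float64(0.0005143089831931408)]) [[315.6211511   67.01659128]]
13.9583
```

View pics/fin.png

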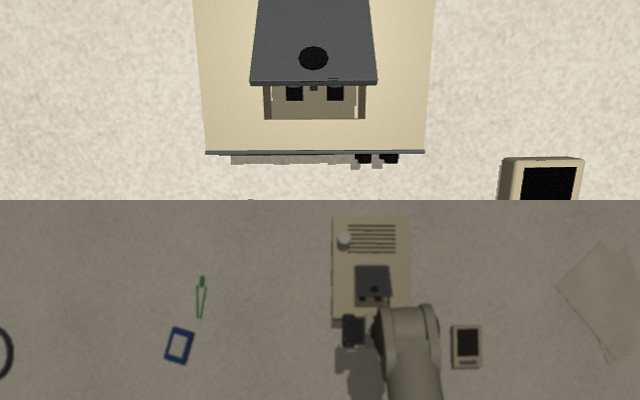

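The hatch has not moved relative to the meter; the whole wrist image shifted about 2 px as the arm settled. Bystanders moved less than 0.4 px (about 1 mm). My pad triangulation mixed two moments, so I'll redo the angle with simultaneous images before handing in.

Run:
```python
from h import *
c=viewer.get_calibration("wrist"); s=viewer.get_calibration("scene")
w=viewer.get_image("wrist"); b=viewer.get_image("scene")
def cen(im,x,y,r,th):
    g=im[y-r:y+r,x-r:x+r].astype(int).max(2); m=(g<th).astype(np.uint8)
    n,l,st,ce=cv2.connectedComponentsWithStats(m); k=l[r,r]; print(st[k],g.min()); return ce[k]+[x-r,y-r]
p=cen(w,313,58,22,45); q=cen(b,289,170,8,60)
print(p,q,tri([(c,p),(s,q)]))
X=tri([(c,p),(s,q)])[0]
from scipy.optimize import brentq
print("angle",brentq(lambda a:.092+.088*np.sin(a)+.006*np.cos(a)-X[2],0,1.2))
print(manip.current_clock(),manip.current_joint_velocities().round(4))
```

```text
[  8  10  29  24 545] 0
[ 6  6  5  6 23] 5
[312.93944954  57.77798165] [289.08695652 170.39130435] (array([ 0.60625568, -0.13432512,  0.15006672]), [np.float64(0.00019081504228694654), np.float64(0.00019081504228716118)])
angle 0.65050910657023
14.0583 [-0.0013  0.0001 -0.0013  0.0006  0.0004 -0.0006  0.001 ]
```

The horizontal pad shift (23 mm) gives about 0.68 rad and the height gives 0.65 rad ±0.03. Both are above 0.6 rad and consistent with fully open. Handing in.

Run:
```python
from bench import manip
manip.hand_in(); print(manip.current_clock())
```

```text
the job is handed in; nothing more can be done
the job is handed in; nothing more can be done
```

I pressed the pad once with the fingers shut, the latch let go and the hatch popped fully open. It stayed open untouched for more than two seconds before I handed the job in at about 14 s.

- **Press:** I found the pad at (0.583, -0.134, 0.097) from two cameras and confirmed it with the wrist camera to within 0.5 px. The push went about 5 mm down, and the force I read stayed at about 3 N. I then lifted straight up and backed away.
- **Hatch angle:** The last pictures give 0.65 rad from the pad's height and about 0.68 rad from its horizontal shift. The calibration is only good to about 0.03 rad, so these agree with each other and sit slightly under the nominal 0.69. The hatch was not moving relative to the meter between the two looks.
- **Bystanders:** The jar, adapter, handheld and tweezers each shifted by no more than 0.4 px, about 1 mm, which is within noise.
- **Not checked:** I could not see the catch itself. That it re-armed is inferred from the hatch coming fully open.
- **Disagreement:** My first measurement of the open angle mixed pictures from two different moments, so I redid it with a matched pair. That moved the pad height by only 1 mm.

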